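Spin the index disc and brake it at the gate

TASK

Check that the index disc on its stand runs free: flick its upright driving pin with a fingertip so that the disc spins briskly, quicker than a turn in four seconds, and leave it untouched for at least two seconds. Then, while it is still turning, brake it with a fingertip pressed down on the flat of the disc just as the pin comes round to the gate, so that the pin stops between the gate's two posts, and finish holding it still there with the fingertip pressed on the disc (do not lean on it hard). Do not touch the face of the disc while the pin is anywhere else than at the gate, do not grip the pin, and leave the things lying round about where they are.

Things in the scene. Friction and masses are not known exactly. Their poses are not given: they have to be found in the camera images.
- stand: fixed stand on the bench: dark round foot, 112 mm across and 13 mm high, from which a bracket reaches out to the gate. Origin at the centre of its underside, on the disc's upright turning axis, z up. Seen from the origin the gate lies in the stand's own direction 110 degrees clockwise from its x axis, (-0.342, -0.940).
- gate (a point): the point, fixed to the stand, where pin_top is to stop: 78 mm from the turning axis, 72 mm above the bench, on the radius midway between the gate's two posts. The two steel posts (8 mm thick, round heads, tops 78 mm above the bench) stand farther out, 100 mm from the axis and 22 mm to either side of that radius, so the gap between them is 36 mm and the pin passes inside them without touching.
- disc_top_centre (a point): fixed point on the turning axis at the height of the disc's flat upper face (44 mm above the bench). The disc's spindle rides on a thrust spring: pressed with 2 to 5 N it begins to give, with about 3 N more for each mm, and at 6 mm down (some 21 N) it meets a rigid stop; pressing it 2 to 4 mm down brakes it at once.
- disc: horizontal bare-metal index disc, 124 mm across, 10 mm thick, five windows and a ring of small holes (their colliders are closed or shallow: press anywhere between 20 and 55 mm from the axis). Its upper face is 44 mm above the bench; a central boss of 10 mm radius rises to 52 mm. Origin on the turning axis at its underside. It turns with the spindle and cannot be lifted.
- pin: upright steel driving pin, 10 mm thick, on the end of a brass carrier arm that runs out beneath the disc; it stands 78 mm from the turning axis, outside the disc's rim, its top 72 mm above the bench (28 mm above the disc's face). It turns with the disc. The origin of this body is on the turning axis at bench height, not at the pin: use pin_top.
- pin_top (a point): centre of the driving pin's upper end, 72 mm above the bench
- spindle (a joint): angle of disc, carrier arm and pin together, rad; no end stops, counts on over several turns, grows counter-clockwise seen from above; 0 and every whole turn (2 pi) put the pin exactly at the gate. Runs free with only viscous drag: the speed falls to about a third in 8 to 13 s, so each turn takes off about 0.5 to 0.7 rad/s. At the start the pin stands about half a turn from the gate.
- big_tin: bystander, not part of the job: grey round lidded parts tin, 49 mm across, 18 mm high. Origin at its underside.
- brass_tin: bystander, not part of the job: brass round lidded parts tin, 39 mm across, 22 mm high. Origin at its underside.
- loupe: bystander, not part of the job: black eye loupe, a flaring cup 45 mm across, 35 mm high. Origin at its underside.
- pin_vice: bystander, not part of the job: slim brass pin vice lying down, 109x12x10 mm, long axis x. Origin at its underside.
- red_driver: bystander, not part of the job: screwdriver lying down, red handle, 171x20x20 mm, long axis x. Origin at its underside.

How it is judged:
By the outcome, as a careful person would: the job done as asked, in the order asked, and still so for the second after the job is handed in, while the arm keeps its last pose, push and grip.
It also fails if it takes over 64 s, if anything falls off the work surface, if the arm or the gripper's body presses on something with over 40 N, if the wrist force passes 120 N, or if a joint passes its speed limit or range.

ROBOT

A 6-joint arm with a two-finger parallel gripper is mounted at the origin on a cart in front of the work surface, level with it; the furniture and walls round the work are solid. World frame = base frame: x ahead of the robot, y to its left, z up, the work surface at z = 0. Lengths are in mm, angles in rad, forces in N, time in s.
With the tool pointing down it reaches from about 300 to 1000 mm from the base axis. Payload 5.1 kg.
Tool frame: the origin (TCP) lies midway between the tips of the shut fingers; the grasp point (between the pads) lies 19 mm behind it; z points along the fingers, y is the line along which they close (so a half turn about z gives the same grasp; the last joint's range is limited). The gripper opens to 95 mm and grips with 3 to 60 N. Pads are 20 mm wide; open, the fingers measure 119 mm over their backs; the gripper's body (75 mm by 180 mm) begins 59 mm behind the grasp point.
Start: joints at [1.063, 0.124, 1.65, -0, 1.367, -0.083], TCP at [267.909, 592.207, 214.656] pointing down, gripper open.
Joint ranges: [-2.61, 2.61], [-1.02, 2.33], [0.03, 2.71], [-1.35, 4.49], [0.32, 2.68], [-2.91, 2.91]. Speed limits (rad/s): [2.57, 2.57, 3.14, 3.14, 3.14, 3.14].

INTERFACE

Orientations are given as [roll, pitch, yaw] about the fixed x, y, z axes, in that order (R = Rz(yaw) Ry(pitch) Rx(roll)).
In Python, from bench import manip gives the robot as it stands.
- The arm moves only by the tool step_arm, never from a script. Its argument "moves" is a list of rows, each an object of numbers: "dx", "dy", "dz": the shift along the tool's x, y, z in m; "wx", "wy", "wz": the turn, a rotation vector about the tool's x, y, z in rad; "grip": the finger opening in m, from 0 to 0.0951. In form: [{"dx": .., "dy": .., "dz": .., "wx": .., "wy": .., "wz": .., "grip": ..}, ...]. A call has 1 to 8 rows; each row is the pose to reach, as a shift and turn from the pose commanded when the call began, along the tool's axes at that moment; what a row does not reach only later rows make up. A row lasts 1/12 s, in which the tool goes at most 41.7 mm and 7.16 degrees, less where a joint would pass 70% of its speed; a pose out of reach is approached as far as the arm can. A call with a gripper value outside its range is refused whole. The fingers move at their own pace and stop on an object; the grip force is fixed at half the most. Time passes only in rows, so rows that repeat a pose let the fingers close. It gives the time, the measured TCP pose, the force, the opening and the grip force at its end, in the units of the state.
- manip.get_state(): the state, without advancing time (a new reading comes with each control period).
- manip.capture(name): name is "scene" or "side" or "wrist"; returns a dict with "color" (420x560x3 uint8, red, green, blue), "z_map" (420x560 float32, mm along the optical axis (not along the pixel's ray), 0 where there is no reading), "fovy" (degrees; the focal length in pixels is half the picture's height over the tangent of half this angle, whatever the lens; pixels are square), "cx", "cy" (the principal point, pixels), "k1" (the pictures are not rectified: a ray, as slopes to the right and down, at radius r is drawn at 1 + k1 r^2 times it, then the intrinsics apply), "extrinsics" (4x4, takes a point from world to camera coordinates). Camera axes: x right, y up, looking along -z (the intrinsics and any distortion apply to the point x, -y, -z); pixel columns grow to the right and rows downward; lengths in mm; the calibration is good to about 2 mm. A picture is of the moment at which its call begins.
- manip.close_job(): hands the job in; it is judged then, once.
The state is a dict: "t": time; "joints": joint angles; "qd": joint speeds; "effort": joint torques, N m; "position": TCP position; "ee_rot": TCP orientation; "wrist_force": force on the tool from outside, world axes, zero at the start; "ft_torque": the same for the moment, N m; "finger_gap": opening from 0.0 (shut) to 1.0 (fully open); "grip_force": force on a finger pad.
Only numpy, scipy, OpenCV 4.12 (cv2) and the standard library are available. Lean on these libraries where they do the work, as an engineer would, in place of code of your own. Each camera call takes 0.05 s, during which the arm holds its last target. There are 200 camera calls.

## Working session

There is one attempt and no reset: what is moved stays moved. The work goes in short steps, Python scripts to look and compute and a tool call to move; the robot and the scene stay as the last step left them, time stands still between calls to the robot, and variables do not carry over. Pictures are saved under pics/ and viewed, at most 10 in all, crops included, and the job is handed in when it is done.

Besides the shell and the picture viewer there is one more tool, called after "Emit:" as name(argument=value, ...) on one line, values as JSON. step_arm: Moves the arm, as the interface text tells. Its arguments: {"type":"object","properties":{"moves":{"type":"array","items":{"type":"object","properties":{"dx":{"type":"number"},"dy":{"type":"number"},"dz":{"type":"number"},"wx":{"type":"number"},"wy":{"type":"number"},"wz":{"type":"number"},"grip":{"type":"number"}}}}},"required":["moves"]}

```bash
mkdir -p pics
cat > h.py <<'E'
import numpy as np, cv2
from bench import manip
def cap(n):
    return manip.capture(n)
def save(c,fn): cv2.imwrite('pics/'+fn,c['color'][:,:,::-1])
def f(c): return 210/np.tan(np.radians(c['fovy'])/2)
def K(c): F=f(c); return np.array([[F,0,c['cx']],[0,F,c['cy']],[0,0,1.]])
def rays(c,uv):
    D=np.array([c['k1'],0,0,0,0.])
    return cv2.undistortPoints(np.asarray(uv,float).reshape(-1,1,2),K(c),D).reshape(-1,2)
def toworld(c,uv,z=None):
    """pixels -> world at plane z (mm), or by depth if z None"""
    uv=np.asarray(uv,float).reshape(-1,2); s=rays(c,uv)
    E=c['extrinsics']; R=E[:3,:3]; t=E[:3,3]; o=-R.T@t
    d=np.c_[s[:,0],-s[:,1],-np.ones(len(s))]@R
    if z is None:
        m=c['z_map'][uv[:,1].round().astype(int),uv[:,0].round().astype(int)]
        return o+d*m[:,None]
    return o+d*((z-o[2])/d[:,2])[:,None]
def topix(c,P):
    P=np.asarray(P,float).reshape(-1,3); E=c['extrinsics']
    q=P@E[:3,:3].T+E[:3,3]; q=q*[1,-1,-1]
    return cv2.projectPoints(q,np.zeros(3),np.zeros(3),K(c),np.array([c['k1'],0,0,0,0.]))[0].reshape(-1,2)
E
python3 - <<'E'
from h import *
s=manip.get_state(); print(s)
a=cap('scene');b=cap('side')
save(a,'a.png');save(b,'b.png')
for c in(a,b): print(c['fovy'],c['k1'],np.linalg.inv(c['extrinsics'])[:3].round(2))
E
```

```text
{'t': 0.0, 'joints': array([ 1.06343347e+00,  1.24519505e-01,  1.65163965e+00, -3.01303671e-05,
        1.36749002e+00, -8.26294839e-02]), 'qd': array([-0.00048309,  0.0008332 ,  0.00136323, -0.00054037,  0.00113818,
        0.00178962]), 'effort': array([ 7.88865163e-04, -4.17582071e+01, -3.59944081e+01,  7.75413215e-02,
        4.90562338e-02, -1.69542218e-04]), 'position': array([267.59633596, 591.67253321, 213.39802952]), 'ee_rot': array([-3.13954071e+00, -1.40339380e-04,  2.71686525e+00]), 'wrist_force': array([ 1.07791261, -0.62309051, -0.27298276]), 'ft_torque': array([ 0.0168071 , -0.01047216,  0.01243132]), 'grip_force': 0.0, 'finger_gap': 0.9999697233375929}
46.90689492838047 -0.08117770607290595 [[-5.5000e-01  5.2000e-01 -6.6000e-01 -1.2396e+02]
 [-8.4000e-01 -3.5000e-01  4.2000e-01  4.8840e+01]
 [-1.0000e-02  7.8000e-01  6.2000e-01  6.1729e+02]]
45.00071501534758 -0.13314366298191327 [[ 9.00000e-01  2.20000e-01 -3.80000e-01  9.63100e+01]
 [-4.50000e-01  4.60000e-01 -7.70000e-01 -1.05798e+03]
 [ 0.00000e+00  8.60000e-01  5.10000e-01  5.71210e+02]]
```

View pics/a.png

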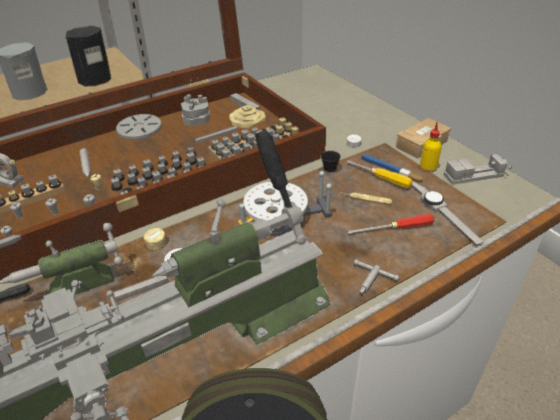

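View pics/b.png

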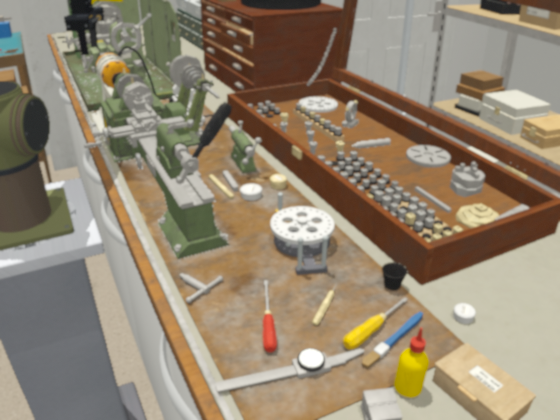

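The scene view shows the disc at (276,203) and the gate posts near (322,190), partly behind the lathe. The side view shows the disc at (302,225), the gate posts near (312,258) and the pin near (280,200).

Run:
```python
from h import *
a=cap('scene');b=cap('side')
print(toworld(a,[[276,202]],44),toworld(b,[[302,225]],44))
print('b depth', toworld(b,[[302,222],[280,200],[298,243],[327,240],[304,268],[196,110],[214,130],[190,190],[255,150],[250,190],[279,182],[400,270],[340,160]]).round())
for c,o,n,h in((a,(200,130,360,270),'a2.png',5),(b,(220,150,380,290),'b2.png',5)):
    x0,y0,x1,y1=o; im=c['color'][y0:y1,x0:x1,::-1]
    cv2.imwrite('pics/'+n,cv2.resize(im,None,fx=4.2,fy=4.2,interpolation=cv2.INTER_CUBIC))
```

```text
[[ 502.64036714 -331.13707352   44.        ]] [[ 507.15950486 -342.08583353   44.        ]]
b depth [[ 506. -343.   52.]
 [ 499. -263.   61.]
 [ 455. -422.   67.]
 [ 503. -439.   69.]
 [ 466. -426.   12.]
 [ 480.  205.  105.]
 [ 371. -256.  233.]
 [ 326. -223.  106.]
 [ 613.  115.   -3.]
 [ 491. -129.   20.]
 [ 566. -126.   22.]
 [ 605. -525.   27.]
 [ 746. -104.   32.]]
```

View pics/b2.png

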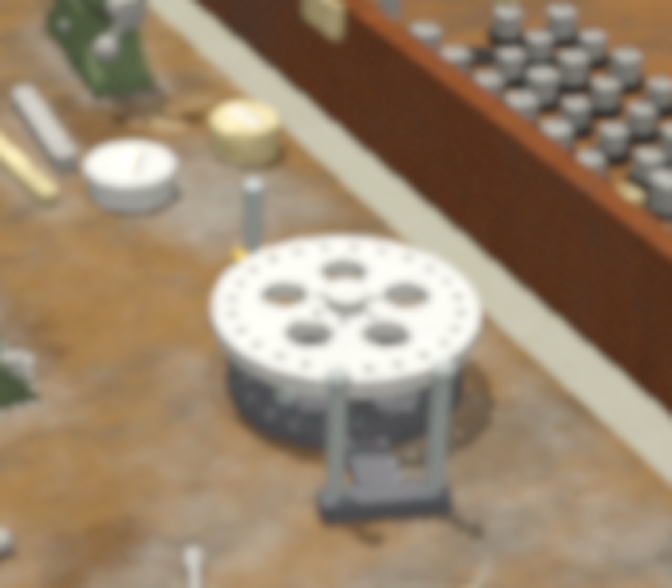

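View pics/a2.png

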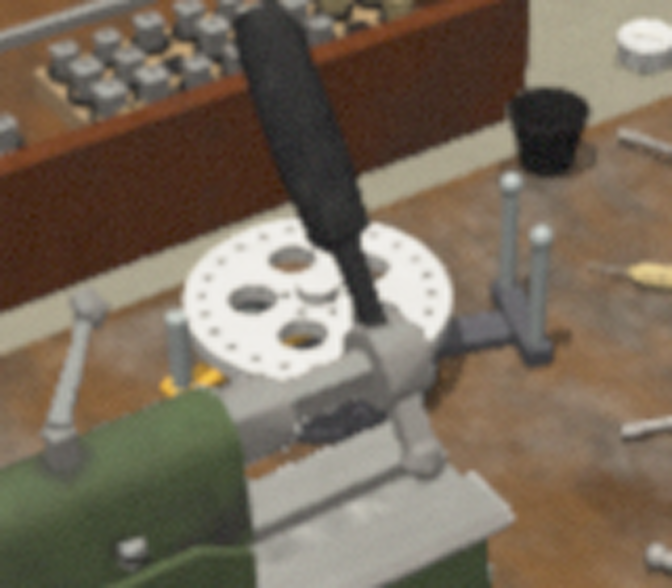

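Run:
```python
from h import *
from scipy.optimize import least_squares
a=cap('scene');b=cap('side')
print('b',toworld(b,[[300.5,238],[325.5,236.7]],78).round(1),toworld(b,[[280.2,193.3]],72).round(1))
print('a',toworld(a,[[321.7,172.9],[328.8,185.5]],78).round(1),toworld(a,[[242.1,205.2]],72).round(1))
# disc rim: white points at z 40..48 by depth
vv,uu=np.mgrid[0:420,0:560]
H=np.full((40,40),0.)
for n,c in(('a',a),('b',b)):
    ok=c['z_map']>0
    P=toworld(c,np.c_[uu[ok],vv[ok]]); col=c['color'][ok]
    m=(np.hypot(P[:,0]-505,P[:,1]+342)<75)&(abs(P[:,2]-44)<5)&(col.min(1)>150)
    Q=P[m]; 
    g=c['color'].min(2)
    r=least_squares(lambda p:np.maximum(np.hypot(Q[:,0]-p[0],Q[:,1]-p[1])-62,0)+0.0*p[0],[505,-342])
    (cx,cy),rad=cv2.minEnclosingCircle(Q[:,:2].astype(np.float32)); print(n,m.sum(),cx,cy,rad,np.percentile(Q,[1,99],0).round())
    x=((P[:,0]-200)/20).astype(int);y=((P[:,1]+600)/20).astype(int)
    k=(x>=0)&(x<25)&(y>=0)&(y<32)&(P[:,2]<450)
    np.maximum.at(H,(y[k],x[k]),P[k,2])
print('rows y, cols x 200..'); 
for j in range(31,-1,-1): print(-600+20*j,*[f'{int(h):4d}' for h in H[j,:25]])
```

```text
b [[ 458.2 -423.8   78. ]
 [ 499.3 -439.5   78. ]] [[ 503.1 -256.1   72. ]]
a [[ 493.4 -432.    78. ]
 [ 452.3 -418.1   78. ]] [[ 498.6 -256.5   72. ]]
a 1205 512.6481323242188 -333.680419921875 63.145103454589844 [[ 461. -392.   40.]
 [ 571. -273.   47.]]
b 1556 509.92236328125 -334.2877502441406 64.66622924804688 [[ 451. -396.   39.]
 [ 568. -276.   47.]]
rows y, cols x 200..
20    0    0    2    3  148  163  168  112    0    0    0    1    3    1    2    2   81   80    2    2    1   78   79    0    0
0    0    0    3    2  115  159  168  113  106    0    0    5    9   12   13   34   81   80    2    3    1   80   79    0    0
-20    0    0    2    2  114  114  114  113  106    0    1   10   10   15   13   61   80   79    2    2    2   79   79    0    0
-40    0    0    2    3  115  115  175  113  106    0    1    8   11   15   13   46   72   98   95    2    0   79   79    0   56
-60    0    0    1    3  114  182  183  113  107    0    2    6   10   14   11    2    2    3    2    2    1   78   78    0    0
-80    0    0    1    2  140  190  191  131  106    0    1    5   10   13    
[... 2731 characters left out ...]
    3    3    4    3    3    1   81   80    0   62
-520    0    0    3    3    3    3   16   19   13    5    3    3   13   12    7    3    3    3   37   36   36   80   80   62   63
-540    0    0    3    4    3    3   19   20    2    3    4   12   13    8    3    2    3    3   36   26   36   79   82   81   82
-560    0    0    2    3    4   14   23   21    4    2   12   12    2    3    3    2    3    2   37   37   35   80   81   82   81
-580    0    0    4    3    3   20   24   16    4    3    3    3    3    2    2    3    2   11   11    7    2    0    0    0    0
-600    0    9   10   10   10   10   10   21   22   20    4   26   26   26   24   22   14   12   14   10    2    0    0    0    0
```

Run:
```python
from h import *
H=np.zeros((16,10))
vv,uu=np.mgrid[0:420,0:560]
for n in('scene','side'):
    c=cap(n); ok=c['z_map']>0
    P=toworld(c,np.c_[uu[ok],vv[ok]])
    x=np.floor(P[:,0]/80).astype(int);y=np.floor((P[:,1]+500)/80).astype(int)
    k=(x>=0)&(x<10)&(y>=0)&(y<16)
    np.maximum.at(H,(y[k],x[k]),P[k,2])
    if n=='side':
        m=(P[:,0]>330)&(P[:,0]<440)&(P[:,1]>-300)&(P[:,1]<-220)&(P[:,2]>195)
        print(np.c_[P[m],][np.argsort(P[m][:,2])][::12].round())
for j in range(15,-1,-1): print(-500+80*j,H[j].astype(int))
c=cap('wrist'); T=np.linalg.inv(c['extrinsics']); print(c['fovy'],T.round(2)); print(manip.get_state()['t'])
```

```text
[[ 340. -250.  196.]
 [ 338. -246.  198.]
 [ 340. -252.  200.]
 [ 345. -252.  203.]
 [ 344. -252.  206.]
 [ 345. -248.  208.]
 [ 360. -256.  210.]
 [ 348. -257.  212.]
 [ 345. -251.  215.]
 [ 363. -260.  216.]
 [ 346. -244.  218.]
 [ 359. -259.  219.]
 [ 359. -259.  221.]
 [ 347. -250.  222.]
 [ 351. -257.  224.]
 [ 371. -259.  224.]
 [ 371. -258.  226.]
 [ 375. -257.  227.]
 [ 373. -260.  228.]
 [ 362. -258.  229.]
 [ 355. -257.  230.]
 [ 354. -245.  232.]
 [ 377. -259.  233.]
 [ 365. -257.  234.]
 [ 372. -257.  235.]
 [ 379. -260.  237.]
 [ 368. -257.  238.]
 [ 374. -258.  238.]
 [ 359. -248.  240.]
 [ 372. -259.  241.]
 [ 360. -251.  242.]
 [ 388. -258.  244.]
 [ 361. -252.  244.]
 [ 371. -256.  246.]
 [ 382. -259.  247.]
 [ 389. -260.  248.]
 [ 390. -257.  249.]
 [ 397. -254.  250.]
 [ 368. -254.  251.]
 [ 375. -256.  253.]
 [ 375. -253.  254.]
 [ 382. -259.  255.]
 [ 385. -260.  256.]
 [ 397. -258.  257.]
 [ 390. -258.  258.]
 [ 402. -256.  260.]
 [ 399. -259.  261.]
 [ 395. -260.  262.]
 [ 393. -256.  263.]
 [ 385. -256.  264.]
 [ 395. -260.  266.]
 [ 379. -248.  266.]
 [ 405. 
[... 409 characters left out ...]
97 210 209 218  80  80  81]
220 [  0   0   0 210 211 186 202  81  81  49]
140 [  3   3   0 210 210 178 199  80  80  60]
60 [ 14  15 156 213 194 137 174  80  80  57]
-20 [297 277 125 163 168 131 108  80  80  58]
-100 [297 278   0 191 190  14  98  93  80  59]
-180 [ 14  15   0 206 221  19  23  81  79  51]
-260 [  0   0   0 190 279 277  73  79  79  49]
-340 [  0   0   0 183 267  46  73  79  80  64]
-420 [ 0  0  0 16 12 79 53 80 79 64]
-500 [ 0  0  0 10 14 78 79 80 80 65]
65.99805470972584 [[ 4.1000e-01 -8.8000e-01 -2.3000e-01  2.0382e+02]
 [ 9.1000e-01  4.0000e-01  1.1000e-01  6.2048e+02]
 [-0.0000e+00 -2.5000e-01  9.7000e-01  3.8295e+02]
 [ 0.0000e+00  0.0000e+00  0.0000e+00  1.0000e+00]]
0.45
```

Emit:
step_arm(moves=[{"dz": -0.04,"wz": 0.12,"grip": 0},{"dz": -0.08,"wz": 0.24,"grip": 0},{"dz": -0.12,"wz": 0.36,"grip": 0},{"dz": -0.16,"wz": 0.48,"grip": 0},{"dz": -0.2,"wz": 0.6,"grip": 0},{"dz": -0.2,"wz": 0.72,"grip": 0}])

```text
$.moves[0]: bad value
```

```bash
cat >> h.py <<'E'
from scipy.spatial.transform import Rotation as Ro
def rel(p,rpy=(np.pi,0,0),s=None):
    """tool-frame shift (m) and rotvec to reach world pose"""
    s=s or manip.get_state(); R=Ro.from_euler('xyz',s['ee_rot'])
    return (R.inv().apply(np.array(p)-s['position'])/1000).round(4),(R.inv()*Ro.from_euler('xyz',rpy)).as_rotvec().round(4)
def log():
    s=manip.get_state(); 
    open('log.txt','a').write(' '.join(map(str,[*s['joints'],*s['position'],*s['ee_rot']]))+'\n'); return s
E
python3 - <<'E'
from h import *
s=log();print(s['t'],s['joints'],s['position'],s['ee_rot'],s['finger_gap'])
print(rel((540,-330,414)))
E
```

```text
0.45 [ 1.06340793e+00  1.23832487e-01  1.65034339e+00 -7.84720385e-06
  1.36748947e+00 -8.25847282e-02] [267.89756286 592.19348219 214.60948712] [-3.14151958e+00  1.66283289e-06  2.71679057e+00] 0.9989862506967744
(array([-0.628 , -0.7281, -0.1993]), array([-0.0000e+00,  1.0000e-04,  2.7168e+00]))
```

Emit:
step_arm(moves=[{"dx": 0.0,"dy": 0.0,"dz": -0.04,"wx": 0.0,"wy": 0.0,"wz": 0.12,"grip": 0.0},{"dx": 0.0,"dy": 0.0,"dz": -0.08,"wx": 0.0,"wy": 0.0,"wz": 0.24,"grip": 0.0},{"dx": 0.0,"dy": 0.0,"dz": -0.12,"wx": 0.0,"wy": 0.0,"wz": 0.36,"grip": 0.0},{"dx": 0.0,"dy": 0.0,"dz": -0.16,"wx": 0.0,"wy": 0.0,"wz": 0.48,"grip": 0.0},{"dx": 0.0,"dy": 0.0,"dz": -0.2,"wx": 0.0,"wy": 0.0,"wz": 0.6,"grip": 0.0},{"dx": 0.0,"dy": 0.0,"dz": -0.2,"wx": 0.0,"wy": 0.0,"wz": 0.72,"grip": 0.0}])

```text
t: 0.95
position: [268.8, 593.8, 426.6]
ee_rot: [3.128, -0.01, 1.991]
wrist_force: [-0.1, 0.3, 2.2]
finger_gap: 0.64
grip_force: 0.0
```

Run:
```python
from h import *
s=log();print(s['t'],s['joints'],s['position'],s['ee_rot'],s['finger_gap'])
print(rel((540,-330,414)))
```

```text
0.95 [1.06342449e+00 7.02858285e-02 1.35934021e+00 1.31267746e-04
 1.69524099e+00 6.43318653e-01] [268.75963858 593.84923741 426.64398222] [ 3.12828783 -0.01013662  1.99098698] 0.6395604326712409
(array([-0.9542, -0.1293,  0.0013]), array([-1.5000e-03, -1.9800e-02,  1.9909e+00]))
```

Emit:
step_arm(moves=[{"dx": -0.952,"dy": -0.133,"dz": 0.0,"wx": 0.0,"wy": 0.0,"wz": 1.997,"grip": 0.0},{"dx": -0.952,"dy": -0.133,"dz": 0.0,"wx": 0.0,"wy": 0.0,"wz": 1.997,"grip": 0.0},{"dx": -0.952,"dy": -0.133,"dz": 0.0,"wx": 0.0,"wy": 0.0,"wz": 1.997,"grip": 0.0},{"dx": -0.952,"dy": -0.133,"dz": 0.0,"wx": 0.0,"wy": 0.0,"wz": 1.997,"grip": 0.0},{"dx": -0.952,"dy": -0.133,"dz": 0.0,"wx": 0.0,"wy": 0.0,"wz": 1.997,"grip": 0.0},{"dx": -0.952,"dy": -0.133,"dz": 0.0,"wx": 0.0,"wy": 0.0,"wz": 1.997,"grip": 0.0},{"dx": -0.952,"dy": -0.133,"dz": 0.0,"wx": 0.0,"wy": 0.0,"wz": 1.997,"grip": 0.0},{"dx": -0.952,"dy": -0.133,"dz": 0.0,"wx": 0.0,"wy": 0.0,"wz": 1.997,"grip": 0.0}])

```text
t: 1.62
position: [362.2, 270.7, 414.9]
ee_rot: [3.141, -0.001, 0.991]
wrist_force: [1.4, -0.4, 0.4]
finger_gap: 0.077
grip_force: 0.0
```

Run:
```python
from h import *
s=log();print(s['t'],s['joints'],s['position'],s['ee_rot'],s['finger_gap'])
print(rel((540,-330,414)))
```

```text
1.6167 [ 5.22998019e-01 -3.67982205e-01  1.76906989e+00 -1.09820269e-04
  1.73950928e+00  1.10243365e+00] [362.22464423 270.67444073 414.90703178] [ 3.14104659e+00 -8.39595642e-04  9.91342429e-01] 0.07708768817345504
(array([-0.4053,  0.4777,  0.0008]), array([ 1.000e-04, -1.000e-03,  9.913e-01]))
```

Emit:
step_arm(moves=[{"dx": -0.405,"dy": 0.478,"dz": 0.0,"wx": 0.0,"wy": 0.0,"wz": 0.995,"grip": 0.0},{"dx": -0.405,"dy": 0.478,"dz": 0.0,"wx": 0.0,"wy": 0.0,"wz": 0.995,"grip": 0.0},{"dx": -0.405,"dy": 0.478,"dz": 0.0,"wx": 0.0,"wy": 0.0,"wz": 0.995,"grip": 0.0},{"dx": -0.405,"dy": 0.478,"dz": 0.0,"wx": 0.0,"wy": 0.0,"wz": 0.995,"grip": 0.0},{"dx": -0.405,"dy": 0.478,"dz": 0.0,"wx": 0.0,"wy": 0.0,"wz": 0.995,"grip": 0.0},{"dx": -0.405,"dy": 0.478,"dz": 0.0,"wx": 0.0,"wy": 0.0,"wz": 0.995,"grip": 0.0},{"dx": -0.405,"dy": 0.478,"dz": 0.0,"wx": 0.0,"wy": 0.0,"wz": 0.995,"grip": 0.0},{"dx": -0.405,"dy": 0.478,"dz": 0.0,"wx": 0.0,"wy": 0.0,"wz": 0.995,"grip": 0.0}])

```text
t: 2.28
position: [458.8, -48.7, 415.1]
ee_rot: [3.141, -0.001, -0.005]
wrist_force: [1.2, 0.9, -0.1]
finger_gap: 0.002
grip_force: 0.0
```

Run:
```python
from h import *
s=log();print(s['t'],s['joints'],s['position'],s['ee_rot'],s['finger_gap'])
print(rel((540,-330,414)))
L=np.loadtxt('log.txt'); L=np.vstack([L,[1.063433,.124519,1.65164,0,1.36749,0,267.6,591.67,213.4,0,0,0]])
# planar kinematics fit
from scipy.optimize import least_squares
def res(p):
    h,L1,L2,d,e,f=p
    a=L[:,1];b=a+L[:,2];c=b+L[:,4]
    r=e+L1*np.sin(a)+L2*np.sin(b)+f*np.cos(b)+d*np.sin(c); z=h+L1*np.cos(a)+L2*np.cos(b)-f*np.sin(b)+d*np.cos(c)
    return np.r_[r-np.hypot(L[:,6],L[:,7]),z-L[:,8], 1e-2*(p-[300,500,500,350,0,0])]
q=least_squares(res,[300,500,500,350,0,0]); print(q.x,q.fun)
```

```text
2.2833 [-2.22213667e-01 -3.47006147e-01  1.75321463e+00  1.50187311e-04
  1.73406785e+00  1.35330563e+00] [458.84613259 -48.67843375 415.09582221] [ 3.14145328e+00 -1.31728321e-03 -4.69837083e-03] 0.0023788822611085308
(array([0.0825, 0.2809, 0.0012]), array([ 0.0001, -0.0013, -0.0047]))
[288.87808231 447.58292867 612.42690575 357.15195976   2.71986729
  38.3418789 ] [ 0.06694361  0.02044387 -0.01560236 -0.01408995 -0.05796703  0.02237116
 -0.18092282  0.08369984  0.05522131  0.02074269 -0.11121918 -0.52417071
  1.12426906  0.0715196   0.02719867  0.38341879]
```

Emit:
step_arm(moves=[{"dx": 0.02,"dy": 0.07,"dz": 0.0,"wx": 0.0,"wy": 0.0,"wz": 0.0,"grip": 0.0},{"dx": 0.03,"dy": 0.11,"dz": 0.0,"wx": 0.0,"wy": 0.0,"wz": 0.0,"grip": 0.0},{"dx": 0.04,"dy": 0.15,"dz": 0.0,"wx": 0.0,"wy": 0.0,"wz": 0.0,"grip": 0.0},{"dx": 0.055,"dy": 0.19,"dz": 0.0,"wx": 0.0,"wy": 0.0,"wz": 0.0,"grip": 0.0},{"dx": 0.07,"dy": 0.23,"dz": 0.0,"wx": 0.0,"wy": 0.0,"wz": 0.0,"grip": 0.0},{"dx": 0.08,"dy": 0.265,"dz": 0.0,"wx": 0.0,"wy": 0.0,"wz": 0.0,"grip": 0.0},{"dx": 0.082,"dy": 0.281,"dz": 0.0,"wx": 0.0,"wy": 0.0,"wz": 0.0,"grip": 0.0},{"dx": 0.082,"dy": 0.281,"dz": 0.0,"wx": 0.0,"wy": 0.0,"wz": 0.0,"grip": 0.0}])

```text
t: 2.95
position: [541.5, -333.3, 411.2]
ee_rot: [-3.141, 0.004, -0.004]
wrist_force: [-0.3, 0.6, -1.5]
finger_gap: 0.003
grip_force: 0.0
```

Run:
```python
from h import *
s=log();print(s['t'],s['joints'],s['position'],s['ee_rot'],s['finger_gap'])
b=cap('side'); w=cap('wrist'); a=cap('scene')
cv2.imwrite('pics/c.png',np.hstack([cv2.resize(x['color'],(400,300))[:,:,::-1] for x in(b,w)]))
np.savez('cap1.npz',b=b,w=w,a=a)
vv,uu=np.mgrid[0:420,0:560]
H=np.full((10,14),9999.)
for c in (a,b):
    ok=c['z_map']>0;P=toworld(c,np.c_[uu[ok],vv[ok]])
    m=P[:,2]>320; P=P[m]
    x=((P[:,0]-0)//50).astype(int);y=((P[:,1]+500)//50).astype(int)
    k=(x>=0)&(x<14)&(y>=0)&(y<10)
    np.minimum.at(H,(y[k],x[k]),P[k,2])
for j in range(9,-1,-1):print(-500+50*j,H[j].astype(int))
```

```text
2.95 [-0.63514989  0.04575921  1.40996211 -0.00204032  1.6890785   0.93909823] [ 541.54352594 -333.2850652   411.23984307] [-3.14133461  0.00378495 -0.00368883] 0.002638832114564729
-50 [9999 9999 9999 9999 9999 9999 9999 9999 9999 9999 9999 9999 9999 9999]
-100 [9999 9999 9999 9999 9999 9999 9999 9999 9999 9999 9999 9999 9999 9999]
-150 [9999 9999 9999 9999 9999 9999 9999 9999 9999 9999 9999 9999 9999 9999]
-200 [9999 9999 9999 9999 9999 9999 9999 9999 9999 9999 9999 9999 9999 9999]
-250 [9999 9999 9999 9999 9999 9999 9999 9999 9999 9999 9999 9999 9999 9999]
-300 [9999 9999 9999 9999 9999 9999 9999 9999 9999 9999 9999 9999 9999 9999]
-350 [9999 9999 9999 9999 9999 9999 9999 9999 9999 9999  412  412 9999 9999]
-400 [9999 9999 9999 9999 9999 9999 9999 9999 9999 9999 9999 9999 9999 9999]
-450 [9999 9999 9999 9999 9999 9999 9999 9999 9999 9999 9999 9999 9999 9999]
-500 [9999 9999 9999 9999 9999 9999 9999 9999 9999 9999 9999 9999 9999 9999]
```

View pics/c.png

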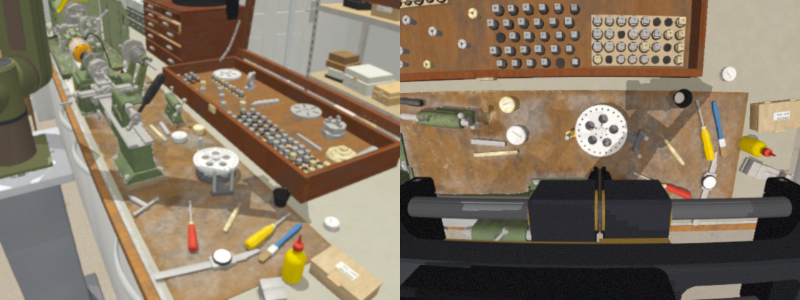

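The left half (side view) shows the disc and gate clear of any tool. In the right half (wrist view) the disc is at about (601,131), the pin at its left rim, the gate to its right and the shut fingers below.

Emit:
step_arm(moves=[{"dx": 0.0,"dy": 0.0,"dz": 0.03,"wx": 0.06,"wy": -0.08,"wz": 0.0,"grip": 0.0},{"dx": 0.0,"dy": 0.0,"dz": 0.06,"wx": 0.12,"wy": -0.16,"wz": 0.0,"grip": 0.0},{"dx": 0.0,"dy": 0.0,"dz": 0.09,"wx": 0.178,"wy": -0.242,"wz": 0.0,"grip": 0.0},{"dx": 0.0,"dy": 0.0,"dz": 0.1,"wx": 0.178,"wy": -0.242,"wz": 0.0,"grip": 0.0},{"dx": 0.0,"dy": 0.0,"dz": 0.1,"wx": 0.178,"wy": -0.242,"wz": 0.0,"grip": 0.0}])

```text
t: 3.52
position: [540.7, -325.5, 309.7]
ee_rot: [-2.955, 0.246, 0.027]
wrist_force: [-0.4, -0.1, 0.0]
finger_gap: 0.003
grip_force: 0.0
```

Run:
```python
from h import *
s=log();print(s['t'],s['joints'],s['position'],s['ee_rot'])
L=np.loadtxt('log.txt'); L=np.vstack([L,[1.063433,.124519,1.65164,0,1.36749,0,267.6,591.67,213.4,0,0,0]])
from scipy.optimize import least_squares
def res(p):
    h,L1,L2,d,e,f,l=p
    j=L[:,0];a=L[:,1];b=a+L[:,2];c=b+L[:,4]
    r=e+L1*np.sin(a)+L2*np.sin(b)+f*np.cos(b)+d*np.sin(c); z=h+L1*np.cos(a)+L2*np.cos(b)-f*np.sin(b)+d*np.cos(c)
    X=r*np.cos(j)-l*np.sin(j);Y=r*np.sin(j)+l*np.cos(j)
    return np.r_[X-L[:,6],Y-L[:,7],z-L[:,8], 1e-3*(p-[300,500,500,350,0,0,53])]
q=least_squares(res,[300,500,500,350,0,0,53]); print(q.x.round(1),abs(q.fun).max())
# disc in wrist frame earlier: bright rim fit
D=np.load('cap1.npz',allow_pickle=True); w=D['w'].item()
vv,uu=np.mgrid[0:420,0:560]; ok=w['z_map']>0
P=toworld(w,np.c_[uu[ok],vv[ok]]); col=w['color'][ok]
m=(np.hypot(P[:,0]-510,P[:,1]+335)<80)&(abs(P[:,2]-44)<6)
print('disc wrist',cv2.minEnclosingCircle(P[m,:2].astype(np.float32)),P[m].mean(0),np.percentile(P[m],[.5,99.5],0))
m=(np.hypot(P[:,0]-510,P[:,1]+335)<115)&(P[:,2]>60)&(P[:,2]<85)
print(P[m].round())
```

```text
3.5167 [-6.27358424e-01  2.39363516e-01  1.38393320e+00  1.18854251e-03
  1.82590892e+00  9.40122936e-01] [ 540.7447229  -325.45922904  309.73562531] [-2.95542516  0.24632135  0.02654752]
[223.2 452.4 613.1 292.2   0.   42.4  53.6] 0.450957090688064
disc wrist ((510.3486328125, -325.9585266113281), 70.69255828857422) [ 512.41170183 -334.86182641   42.17893402] [[ 452.13584659 -394.5358857    38.79887363]
 [ 570.64525394 -274.83853911   49.62894925]]
[[ 507. -256.   65.]
 [ 507. -258.   66.]
 [ 507. -259.   67.]
 [ 506. -260.   63.]
 [ 506. -255.   69.]
 [ 506. -257.   71.]
 [ 506. -258.   69.]
 [ 506. -260.   71.]
 [ 505. -261.   66.]
 [ 504. -262.   62.]
 [ 504. -434.   61.]
 [ 505. -435.   65.]
 [ 506. -435.   71.]
 [ 506. -437.   73.]
 [ 506. -439.   72.]
 [ 504. -253.   69.]
 [ 505. -255.   71.]
 [ 505. -257.   72.]
 [ 505. -258.   71.]
 [ 505. -260.   71.]
 [ 504. -261.   69.]
 [ 503. -262.   63.]
 [ 504. -433.   68.]
 [ 505. -433.   73.]
 [ 505. -435.   75.]
 [ 505. -437.   74.]
 [ 505. -438.   73.]
 [ 505. -440.   72.]
 [ 503. -253.   71.]
 [ 503. -255.   70.]
 [ 503. -256.   
[... 1132 characters left out ...]
  71.]
 [ 460. -419.   63.]
 [ 462. -419.   71.]
 [ 463. -421.   74.]
 [ 464. -422.   75.]
 [ 463. -424.   75.]
 [ 463. -426.   73.]
 [ 461. -418.   71.]
 [ 462. -419.   74.]
 [ 462. -421.   74.]
 [ 462. -422.   74.]
 [ 461. -424.   74.]
 [ 462. -425.   75.]
 [ 461. -428.   72.]
 [ 459. -418.   72.]
 [ 460. -419.   74.]
 [ 460. -420.   75.]
 [ 461. -422.   77.]
 [ 460. -424.   75.]
 [ 460. -426.   74.]
 [ 460. -427.   74.]
 [ 457. -418.   72.]
 [ 459. -419.   76.]
 [ 459. -420.   76.]
 [ 459. -422.   75.]
 [ 459. -423.   77.]
 [ 459. -425.   76.]
 [ 458. -428.   72.]
 [ 456. -419.   74.]
 [ 457. -421.   76.]
 [ 457. -422.   75.]
 [ 457. -424.   76.]
 [ 456. -426.   74.]
 [ 454. -423.   73.]]
```

Run:
```python
from h import *
print(rel((545,-257,110)),rel((545,-257,220)),rel((545,-257,140)))
```

```text
(array([ 0.0546, -0.0316,  0.2016]), array([-0.1819,  0.248 ,  0.0034])) (array([ 0.0278, -0.0513,  0.0967]), array([-0.1819,  0.248 ,  0.0034])) (array([ 0.0473, -0.0369,  0.173 ]), array([-0.1819,  0.248 ,  0.0034]))
```

Emit:
step_arm(moves=[{"dx": 0.009,"dy": -0.017,"dz": 0.032,"wx": -0.06,"wy": 0.08,"wz": 0.0,"grip": 0.0},{"dx": 0.018,"dy": -0.034,"dz": 0.064,"wx": -0.12,"wy": 0.16,"wz": 0.0,"grip": 0.0},{"dx": 0.028,"dy": -0.051,"dz": 0.097,"wx": -0.18,"wy": 0.245,"wz": 0.003,"grip": 0.0},{"dx": 0.037,"dy": -0.044,"dz": 0.135,"wx": -0.182,"wy": 0.247,"wz": 0.003,"grip": 0.0},{"dx": 0.047,"dy": -0.037,"dz": 0.173,"wx": -0.182,"wy": 0.248,"wz": 0.003,"grip": 0.0},{"dx": 0.055,"dy": -0.032,"dz": 0.202,"wx": -0.182,"wy": 0.248,"wz": 0.003,"grip": 0.0},{"dx": 0.055,"dy": -0.032,"dz": 0.202,"wx": -0.182,"wy": 0.248,"wz": 0.003,"grip": 0.0}])

```text
t: 4.1
position: [544.0, -256.2, 110.9]
ee_rot: [3.14, -0.001, 0.0]
wrist_force: [-1.8, -0.1, -1.1]
finger_gap: 0.004
grip_force: 0.0
```

Run:
```python
from h import *
s=log();print(s['t'],s['position'],s['ee_rot'],s['wrist_force'])
b=cap('side'); w=cap('wrist')
cv2.imwrite('pics/d.png',np.hstack([cv2.resize(b['color'][150:290,220:400],(400,311))[:,:,::-1],cv2.resize(w['color'],(400,311))[:,:,::-1]]))
vv,uu=np.mgrid[0:420,0:560]
for n,c in(('b',b),('w',w)):
    ok=c['z_map']>0
    P=toworld(c,np.c_[uu[ok],vv[ok]])
    m=(np.hypot(P[:,0]-502,P[:,1]+257)<14)&(P[:,2]>58)&(P[:,2]<78); print(n,m.sum(),P[m].min(0) if m.any() else 0,P[m].max(0) if m.any() else 0)
    m=(np.hypot(P[:,0]-s['position'][0],P[:,1]-s['position'][1])<25)&(P[:,2]>95)&(P[:,2]<125)
    print('finger',m.sum(), (P[m].min(0),P[m].max(0)) if m.any() else 0)
print(manip.get_state()['position'],rel((545,-257,55)))
```

```text
4.1 [ 543.99306014 -256.19081193  110.93790055] [ 3.14009632e+00 -9.96130075e-04  3.58461541e-04] [-1.81791262 -0.14305921 -1.06216165]
b 38 [ 495.81763246 -263.33469086   58.68558254] [ 504.30332519 -252.88505444   73.07498447]
finger 65 (array([ 530.69175155, -265.61452172,  110.23668665]), array([ 555.49226197, -251.90824714,  124.91247269]))
w 0 0 0
finger 141 (array([ 556.62182788, -264.30812749,  112.1341695 ]), array([ 558.96881912, -252.22090772,  124.93449896]))
[ 547.92037068 -259.00310339  117.32236579] (array([-0.0035, -0.0024,  0.0623]), array([ 0.0063, -0.0092, -0.0003]))
```

View pics/d.png

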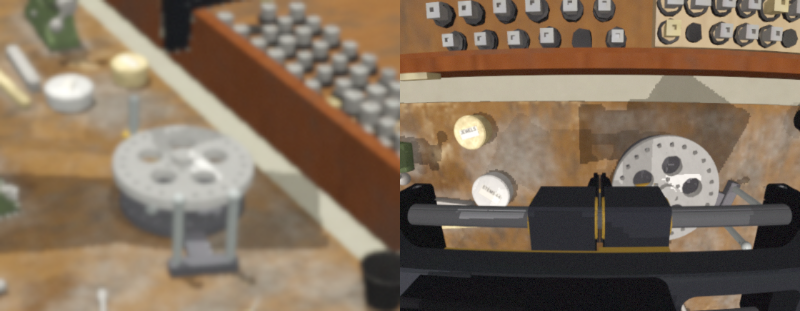

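Left half: the finger hangs beyond the pin, with the pin at (135,105) and the disc untouched. Right half: the disc is at (668,185), the tins lie at upper left, clear of the tool.

Emit:
step_arm(moves=[{"dx": 0.0,"dy": 0.0,"dz": 0.006,"wx": 0.0,"wy": 0.0,"wz": 0.0,"grip": 0.0},{"dx": 0.0,"dy": 0.0,"dz": 0.018,"wx": 0.0,"wy": 0.0,"wz": 0.0,"grip": 0.0},{"dx": 0.0,"dy": 0.0,"dz": 0.032,"wx": 0.0,"wy": 0.0,"wz": 0.0,"grip": 0.0},{"dx": 0.0,"dy": 0.0,"dz": 0.045,"wx": 0.0,"wy": 0.0,"wz": 0.0,"grip": 0.0},{"dx": 0.0,"dy": 0.0,"dz": 0.052,"wx": 0.0,"wy": 0.0,"wz": 0.0,"grip": 0.0},{"dx": 0.0,"dy": 0.0,"dz": 0.054,"wx": 0.0,"wy": 0.0,"wz": 0.0,"grip": 0.0},{"dx": 0.0,"dy": 0.0,"dz": 0.054,"wx": 0.0,"wy": 0.0,"wz": 0.0,"grip": 0.0},{"dx": 0.0,"dy": 0.0,"dz": 0.054,"wx": 0.0,"wy": 0.0,"wz": 0.0,"grip": 0.0}])

```text
t: 4.87
position: [547.6, -259.6, 60.0]
ee_rot: [3.137, -0.006, -0.001]
wrist_force: [0.2, 0.1, 0.2]
finger_gap: 0.004
grip_force: 0.0
```

Run:
```python
from h import *
s=manip.get_state();print(s['t'],s['position'],s['ee_rot'],s['wrist_force'])
```

```text
4.8667 [ 547.58758683 -259.60081923   60.0312628 ] [ 3.13735406e+00 -5.51590126e-03 -1.27200962e-03] [0.24419949 0.09448904 0.22726289]
```

Emit:
step_arm(moves=[{"dx": -0.009,"dy": -0.002,"dz": 0.003,"wx": 0.0,"wy": 0.0,"wz": 0.0,"grip": 0.0},{"dx": -0.025,"dy": -0.002,"dz": 0.004,"wx": 0.0,"wy": 0.0,"wz": 0.0,"grip": 0.0},{"dx": -0.043,"dy": -0.002,"dz": 0.004,"wx": 0.0,"wy": 0.0,"wz": 0.0,"grip": 0.0},{"dx": -0.061,"dy": -0.001,"dz": 0.004,"wx": 0.0,"wy": 0.0,"wz": 0.0,"grip": 0.0},{"dx": -0.055,"dy": 0.0,"dz": 0.0,"wx": 0.0,"wy": 0.0,"wz": 0.0,"grip": 0.0},{"dx": -0.035,"dy": 0.0,"dz": -0.02,"wx": 0.0,"wy": 0.0,"wz": 0.0,"grip": 0.0},{"dx": -0.015,"dy": 0.0,"dz": -0.05,"wx": 0.0,"wy": 0.0,"wz": 0.0,"grip": 0.0},{"dx": 0.0,"dy": 0.0,"dz": -0.07,"wx": 0.0,"wy": 0.0,"wz": 0.0,"grip": 0.0}])

```text
t: 5.53
position: [549.0, -259.7, 133.3]
ee_rot: [3.136, -0.009, -0.002]
wrist_force: [0.9, -0.9, 0.6]
finger_gap: 0.001
grip_force: 0.0
```

```bash
cat >> h.py <<'E'
vv,uu=np.mgrid[0:420,0:560]
C=np.array([511.,-335.])
def pin(n='side'):
    """(t, world pin angle deg, n points, mean r)"""
    t=manip.get_state()['t']; c=cap(n); ok=(c['z_map']>0)
    P=toworld(c,np.c_[uu[ok],vv[ok]]); q=P[:,:2]-C; r=np.hypot(*q.T); th=np.degrees(np.arctan2(q[:,1],q[:,0]))
    tp=manip.get_state()['position']
    m=(r>68)&(r<88)&(P[:,2]>52)&(P[:,2]<78)&(np.hypot(*(P[:,:2]-tp[:2]).T)>(28 if tp[2]<95 else 0))
    out=[t,np.nan,m.sum(),0]
    if m.sum()>3:
        a=np.median(q[m],0); out=[t,np.degrees(np.arctan2(a[1],a[0])),m.sum(),np.hypot(*a)]
    return out,c
E
python3 - <<'E'
from h import *
s=manip.get_state();print(s['t'],s['position'],s['wrist_force'])
for i in range(4): 
    for n in ('side','wrist','scene'): print(n,np.round(pin(n)[0],2))
E
```

```text
5.5333 [ 549.03515884 -259.70777262  133.28105533] [ 0.94089377 -0.93752997  0.61632651]
side [   5.53 -164.24   56.     80.91]
wrist [   5.58 -155.58  132.     72.9 ]
scene [   5.63 -148.31   55.     78.15]
side [   5.68 -135.3    69.     80.79]
wrist [   5.73 -125.61  174.     74.35]
scene [   5.78 -117.83   54.     76.79]
side [   5.83 -107.05   66.     80.42]
wrist [  5.88 -94.5  258.    74.14]
scene [  5.93 -87.94  52.    74.41]
side [  5.98 -78.76  63.    79.51]
wrist [  6.03 -65.03 278.    75.34]
scene [  6.08 -58.2   50.    73.19]
```

Run:
```python
from h import *
s=manip.get_state();print(s['t'],s['position'],s['ee_rot'],s['wrist_force']); print(rel((511,-289,75)))
```

```text
6.1333 [ 546.46664324 -259.04774204  129.37657258] [ 3.13790500e+00 -4.56278605e-03 -1.51999046e-03] [ 0.33487478  0.1785074  -0.01933006]
(array([-0.0357,  0.0298,  0.0543]), array([ 0.0037, -0.0046, -0.0015]))
```

Emit:
step_arm(moves=[{"dx": -0.006,"dy": 0.005,"dz": 0.005,"wx": 0.0,"wy": 0.0,"wz": 0.0,"grip": 0.0},{"dx": -0.014,"dy": 0.012,"dz": 0.015,"wx": 0.0,"wy": 0.0,"wz": 0.0,"grip": 0.0},{"dx": -0.022,"dy": 0.018,"dz": 0.026,"wx": 0.0,"wy": 0.0,"wz": 0.0,"grip": 0.0},{"dx": -0.029,"dy": 0.024,"dz": 0.036,"wx": 0.0,"wy": 0.0,"wz": 0.0,"grip": 0.0},{"dx": -0.034,"dy": 0.028,"dz": 0.046,"wx": 0.0,"wy": 0.0,"wz": 0.0,"grip": 0.0},{"dx": -0.036,"dy": 0.03,"dz": 0.052,"wx": 0.0,"wy": 0.0,"wz": 0.0,"grip": 0.0},{"dx": -0.036,"dy": 0.03,"dz": 0.054,"wx": 0.0,"wy": 0.0,"wz": 0.0,"grip": 0.0},{"dx": -0.036,"dy": 0.03,"dz": 0.054,"wx": 0.0,"wy": 0.0,"wz": 0.0,"grip": 0.0}])

```text
t: 6.8
position: [510.8, -289.3, 75.1]
ee_rot: [3.138, -0.004, -0.002]
wrist_force: [-0.5, -0.7, 0.8]
finger_gap: 0.009
grip_force: 0.0
```

Run:
```python
from h import *
for i in range(5):
    o,c=pin('side'); s=manip.get_state();print(np.round(o,2),s['t'],s['position'],s['ee_rot'].round(4))
o,w=pin('wrist');print(np.round(o,2))
for c in(w,):
    ok=c['z_map']>0
    P=toworld(c,np.c_[uu[ok],vv[ok]]); tp=s['position']
    m=(np.hypot(P[:,0]-tp[0],P[:,1]-tp[1])<25)&(P[:,2]>62)&(P[:,2]<110); print(m.sum(), np.percentile(P[m],[0,2,98,100],0).round(1))
```

```text
[ 6.8  72.52  7.   74.44] 6.85 [ 511.41935806 -289.39461812   75.91535074] [ 3.1375e+00 -5.6000e-03 -1.3000e-03]
[ 6.85 81.58  4.   74.51] 6.9 [ 511.85880799 -289.49478888   76.48324551] [ 3.1369e+00 -6.4000e-03 -1.0000e-03]
[ 6.9  91.11 38.   76.73] 6.95 [ 512.10355293 -289.53303133   76.84945875] [ 3.1365e+00 -6.9000e-03 -8.0000e-04]
[ 6.95 99.28 48.   76.42] 7.0 [ 512.15627494 -289.49284285   76.92531621] [ 3.1365e+00 -7.0000e-03 -7.0000e-04]
[  7.   107.71  53.    76.41] 7.05 [ 512.14728432 -289.47671888   76.95014111] [ 3.1364e+00 -7.0000e-03 -7.0000e-04]
[7.05  nan 0.   0.  ]
558 [[ 522.1 -298.6   74.1]
 [ 522.6 -297.6   76.3]
 [ 524.9 -283.5  108.8]
 [ 525.1 -282.5  109.9]]
```

Emit:
step_arm(moves=[{"dx": 0.0,"dy": 0.0,"dz": 0.003,"wx": 0.0,"wy": 0.0,"wz": 0.0,"grip": 0.0},{"dx": 0.0,"dy": 0.0,"dz": 0.008,"wx": 0.0,"wy": 0.0,"wz": 0.0,"grip": 0.0},{"dx": 0.0,"dy": 0.0,"dz": 0.013,"wx": 0.0,"wy": 0.0,"wz": 0.0,"grip": 0.0},{"dx": 0.0,"dy": 0.0,"dz": 0.018,"wx": 0.0,"wy": 0.0,"wz": 0.0,"grip": 0.0},{"dx": 0.0,"dy": 0.0,"dz": 0.022,"wx": 0.0,"wy": 0.0,"wz": 0.0,"grip": 0.0},{"dx": 0.0,"dy": 0.0,"dz": 0.024,"wx": 0.0,"wy": 0.0,"wz": 0.0,"grip": 0.0},{"dx": 0.0,"dy": 0.0,"dz": 0.025,"wx": 0.0,"wy": 0.0,"wz": 0.0,"grip": 0.0},{"dx": 0.0,"dy": 0.0,"dz": 0.025,"wx": 0.0,"wy": 0.0,"wz": 0.0,"grip": 0.0}])

```text
t: 7.77
position: [511.3, -289.4, 50.7]
ee_rot: [3.138, -0.005, -0.001]
wrist_force: [-0.2, -0.7, -0.1]
finger_gap: 0.006
grip_force: 0.0
```

Run:
```python
from h import *
for i in range(4):
    o,c=pin('side'); s=manip.get_state();print(np.round(o,2),s['t'],s['position'],s['wrist_force'].round(2))
save(c,'e.png')
```

```text
[   7.77 -130.56   61.     80.5 ] 7.8167 [ 511.49913751 -289.49639222   51.018056  ] [ 0.16 -0.31  0.73]
[   7.82 -123.48   31.     80.1 ] 7.8667 [ 511.65505159 -289.5914294    51.28116001] [ 0.03 -0.54  0.02]
[   7.87 -115.35   58.     81.01] 7.9167 [ 511.73726266 -289.6847447    51.4403335 ] [ 0.46 -0.39  0.28]
[   7.92 -108.46   66.     80.83] 7.9667 [ 511.74286916 -289.66707829   51.48095973] [-0.47 -0.84 -0.13]
```

View pics/e.png

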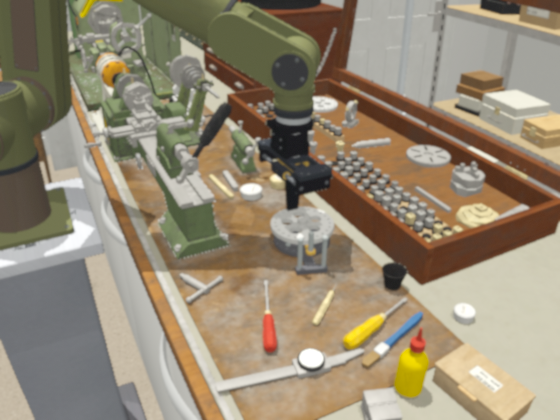

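The side view shows the finger hovering at (292,190) over the disc's rear, with the pin passing between the gate posts near (312,240). The gate stays visible throughout.

Emit:
step_arm(moves=[{"dx": 0.0,"dy": 0.0,"dz": 0.0,"wx": 0.0,"wy": 0.0,"wz": 0.0,"grip": 0.0},{"dx": 0.0,"dy": 0.0,"dz": 0.0,"wx": 0.0,"wy": 0.0,"wz": 0.0,"grip": 0.0},{"dx": 0.0,"dy": 0.0,"dz": 0.0,"wx": 0.0,"wy": 0.0,"wz": 0.0,"grip": 0.0},{"dx": 0.0,"dy": 0.0,"dz": 0.0,"wx": 0.0,"wy": 0.0,"wz": 0.0,"grip": 0.0},{"dx": 0.0,"dy": 0.0,"dz": 0.0,"wx": 0.0,"wy": 0.0,"wz": 0.0,"grip": 0.0},{"dx": 0.0,"dy": 0.0,"dz": 0.0,"wx": 0.0,"wy": 0.0,"wz": 0.0,"grip": 0.0},{"dx": 0.0,"dy": 0.0,"dz": 0.0,"wx": 0.0,"wy": 0.0,"wz": 0.0,"grip": 0.0},{"dx": 0.0,"dy": 0.0,"dz": 0.0,"wx": 0.0,"wy": 0.0,"wz": 0.0,"grip": 0.0}])

```text
t: 8.63
position: [511.5, -289.5, 51.1]
ee_rot: [3.137, -0.006, -0.001]
wrist_force: [0.1, -0.6, -1.1]
finger_gap: 0.007
grip_force: 0.0
```

Run:
```python
from h import *
# captures pass 0.05 s each: log ~2.5 s with side camera
for i in range(50):
    o,c=pin('side'); open('pin.txt','a').write(' '.join(map(str,o))+'\n')
    if i%7==0: print(np.round(o,2))
s=manip.get_state();print(s['t'],s['position'],s['wrist_force'].round(2))
```

```text
[ 8.63 -4.7  52.   75.38]
[ 8.98 44.36 44.   74.24]
[ 9.33 92.47 32.   75.7 ]
[  9.68 136.11  54.    78.15]
[ 10.03 177.58  58.    80.22]
[  10.38 -143.69   68.     80.61]
[  10.73 -107.1    64.     79.78]
[ 11.08 -70.49  63.    79.29]
11.1333 [ 511.51665644 -289.48365766   51.09876537] [-1.13 -0.57  0.43]
```

Emit:
step_arm(moves=[{"dx": 0.0,"dy": 0.0,"dz": 0.0,"wx": 0.0,"wy": 0.0,"wz": 0.0,"grip": 0.0},{"dx": 0.0,"dy": 0.0,"dz": 0.0,"wx": 0.0,"wy": 0.0,"wz": 0.0,"grip": 0.0},{"dx": 0.0,"dy": 0.0,"dz": 0.0,"wx": 0.0,"wy": 0.0,"wz": 0.0,"grip": 0.0},{"dx": 0.0,"dy": 0.0,"dz": 0.0,"wx": 0.0,"wy": 0.0,"wz": 0.0,"grip": 0.0},{"dx": 0.0,"dy": 0.0,"dz": 0.0,"wx": 0.0,"wy": 0.0,"wz": 0.0,"grip": 0.0},{"dx": 0.0,"dy": 0.0,"dz": 0.0,"wx": 0.0,"wy": 0.0,"wz": 0.0,"grip": 0.0},{"dx": 0.0,"dy": 0.0,"dz": 0.0,"wx": 0.0,"wy": 0.0,"wz": 0.0,"grip": 0.0},{"dx": 0.0,"dy": 0.0,"dz": 0.0,"wx": 0.0,"wy": 0.0,"wz": 0.0,"grip": 0.0}])

```text
t: 11.8
position: [511.5, -289.5, 51.1]
ee_rot: [3.137, -0.006, -0.001]
wrist_force: [1.0, -0.8, -0.5]
finger_gap: 0.006
grip_force: 0.0
```

Emit:
step_arm(moves=[{"dx": 0.0,"dy": 0.0,"dz": 0.0,"wx": 0.0,"wy": 0.0,"wz": 0.0,"grip": 0.0},{"dx": 0.0,"dy": 0.0,"dz": 0.0,"wx": 0.0,"wy": 0.0,"wz": 0.0,"grip": 0.0},{"dx": 0.0,"dy": 0.0,"dz": 0.0,"wx": 0.0,"wy": 0.0,"wz": 0.0,"grip": 0.0},{"dx": 0.0,"dy": 0.0,"dz": 0.0,"wx": 0.0,"wy": 0.0,"wz": 0.0,"grip": 0.0},{"dx": 0.0,"dy": 0.0,"dz": 0.0,"wx": 0.0,"wy": 0.0,"wz": 0.0,"grip": 0.0},{"dx": 0.0,"dy": 0.0,"dz": 0.0,"wx": 0.0,"wy": 0.0,"wz": 0.0,"grip": 0.0},{"dx": 0.0,"dy": 0.0,"dz": 0.0,"wx": 0.0,"wy": 0.0,"wz": 0.0,"grip": 0.0},{"dx": 0.0,"dy": 0.0,"dz": 0.0,"wx": 0.0,"wy": 0.0,"wz": 0.0,"grip": 0.0}])

```text
t: 12.47
position: [511.5, -289.5, 51.1]
ee_rot: [3.137, -0.006, -0.001]
wrist_force: [0.2, -0.4, 0.2]
finger_gap: 0.003
grip_force: 0.0
```

```bash
cat > fit.py <<'E'
from h import *
from scipy.optimize import curve_fit
for i in range(4):
    o,c=pin('side'); open('pin.txt','a').write(' '.join(map(str,o))+'\n')
D=np.loadtxt('pin.txt'); D=D[(D[:,2]>12)]
t=D[:,0]; a=np.degrees(np.unwrap(np.radians(D[:,1]),period=2*np.pi)) 
g=lambda t,a0,w,tau:a0+w*tau*(1-np.exp(-(t-8.6)/tau))
# unwrap by model for gaps
p,_=curve_fit(g,t[t<11.2],a[t<11.2],[0,140,9])
for k in range(3):
    a=D[:,1]+360*np.round((g(t,*p)-D[:,1])/360); p,_=curve_fit(g,t,a,p)
now=manip.get_state()['t']; T=np.arange(now,now+12,.005); A=g(T,*p)
print('t',now,'p',p,'rms',(a-g(t,*p)).std(),'last',D[-1],g(t[-1],*p)-a[-1])
for k in range(3,5):
    pass
for tgt in np.arange(251.5,3000,360):
    if A[0]<tgt<A[-1]: i=np.argmax(A>tgt); print('gate at',T[i],'w',(A[i]-A[i-1])/.005,'times -9,-4,+4,+9',[T[np.argmax(A>tgt+d)].round(3) for d in(-9,-4,4,9)])
print(manip.get_state()['position'])
E
python3 fit.py
```

```text
t 12.6667 p [ -8.05975826 141.38405702   7.52205107] rms 1.3072486117793143 last [12.4667     63.81955078 18.         74.38459236] -4.426788187102659
gate at 15.171700000000392 w 59.03641062891438 times -9,-4,+4,+9 [np.float64(15.022), np.float64(15.107), np.float64(15.242), np.float64(15.327)]
[ 511.53855187 -289.51407141   51.14863905]
```

Emit:
step_arm(moves=[{"dx": 0.0,"dy": 0.0,"dz": 0.0,"wx": 0.0,"wy": 0.0,"wz": 0.0,"grip": 0.0},{"dx": 0.0,"dy": 0.0,"dz": 0.0,"wx": 0.0,"wy": 0.0,"wz": 0.0,"grip": 0.0},{"dx": 0.0,"dy": 0.0,"dz": 0.0,"wx": 0.0,"wy": 0.0,"wz": 0.0,"grip": 0.0},{"dx": 0.0,"dy": 0.0,"dz": 0.0,"wx": 0.0,"wy": 0.0,"wz": 0.0,"grip": 0.0},{"dx": 0.0,"dy": 0.0,"dz": 0.0,"wx": 0.0,"wy": 0.0,"wz": 0.0,"grip": 0.0},{"dx": 0.0,"dy": 0.0,"dz": 0.0,"wx": 0.0,"wy": 0.0,"wz": 0.0,"grip": 0.0},{"dx": 0.0,"dy": 0.0,"dz": 0.0,"wx": 0.0,"wy": 0.0,"wz": 0.0,"grip": 0.0},{"dx": 0.0,"dy": 0.0,"dz": 0.0,"wx": 0.0,"wy": 0.0,"wz": 0.0,"grip": 0.0}])

```text
t: 13.33
position: [511.5, -289.5, 51.1]
ee_rot: [3.137, -0.006, -0.001]
wrist_force: [0.1, -0.1, -0.2]
finger_gap: 0.003
grip_force: 0.0
```

Emit:
step_arm(moves=[{"dx": 0.0,"dy": 0.0,"dz": 0.0,"wx": 0.0,"wy": 0.0,"wz": 0.0,"grip": 0.0},{"dx": 0.0,"dy": 0.0,"dz": 0.0,"wx": 0.0,"wy": 0.0,"wz": 0.0,"grip": 0.0},{"dx": 0.0,"dy": 0.0,"dz": 0.0,"wx": 0.0,"wy": 0.0,"wz": 0.0,"grip": 0.0},{"dx": 0.0,"dy": 0.0,"dz": 0.0,"wx": 0.0,"wy": 0.0,"wz": 0.0,"grip": 0.0},{"dx": 0.0,"dy": 0.0,"dz": 0.0,"wx": 0.0,"wy": 0.0,"wz": 0.0,"grip": 0.0},{"dx": 0.0,"dy": 0.0,"dz": 0.0,"wx": 0.0,"wy": 0.0,"wz": 0.0,"grip": 0.0},{"dx": 0.0,"dy": 0.0,"dz": 0.0,"wx": 0.0,"wy": 0.0,"wz": 0.0,"grip": 0.0},{"dx": 0.0,"dy": 0.0,"dz": 0.0,"wx": 0.0,"wy": 0.0,"wz": 0.0,"grip": 0.0}])

```text
t: 14.0
position: [511.5, -289.5, 51.1]
ee_rot: [3.137, -0.006, -0.001]
wrist_force: [0.2, 0.4, -0.7]
finger_gap: 0.005
grip_force: 0.0
```

Emit:
step_arm(moves=[{"dx": 0.0,"dy": 0.0,"dz": 0.0,"wx": 0.0,"wy": 0.0,"wz": 0.0,"grip": 0.0},{"dx": 0.0,"dy": 0.0,"dz": 0.0,"wx": 0.0,"wy": 0.0,"wz": 0.0,"grip": 0.0},{"dx": 0.0,"dy": 0.0,"dz": 0.0,"wx": 0.0,"wy": 0.0,"wz": 0.0,"grip": 0.0},{"dx": 0.0,"dy": 0.0,"dz": 0.0,"wx": 0.0,"wy": 0.0,"wz": 0.0,"grip": 0.0},{"dx": 0.0,"dy": 0.0,"dz": 0.0,"wx": 0.0,"wy": 0.0,"wz": 0.0,"grip": 0.0}])

```text
t: 14.42
position: [511.5, -289.5, 51.1]
ee_rot: [3.137, -0.006, -0.001]
wrist_force: [0.3, 0.4, 0.5]
finger_gap: 0.006
grip_force: 0.0
```

```bash
python3 fit.py; tail -4 pin.txt
```

```text
t 14.6167 p [ -7.18801921 139.16330362   8.3164184 ] rms 1.4085912463304546 last [  14.5667     -134.4087648    63.           81.30418499] -0.20950807155634266
gate at 14.961700000000054 w 64.77968244521435 times -9,-4,+4,+9 [np.float64(14.827), np.float64(14.902), np.float64(15.027), np.float64(15.102)]
gate at 24.14170000000149 w 21.480626685024617 times -9,-4,+4,+9 [np.float64(23.732), np.float64(23.957), np.float64(24.332), np.float64(24.572)]
[ 511.52749122 -289.47649582   51.12646182]
14.4167 -144.29225348420601 58 80.61614821621849
14.4667 -140.7754183455065 65 81.01137137991878
14.5167 -137.64831931739133 60 81.09586368990807
14.5667 -134.40876480402193 63 81.30418499326204
```

Emit:
step_arm(moves=[{"dx": 0.0,"dy": 0.0,"dz": 0.0,"wx": 0.0,"wy": 0.0,"wz": 0.0,"grip": 0.0},{"dx": 0.0,"dy": 0.0,"dz": 0.0,"wx": 0.0,"wy": 0.0,"wz": 0.0,"grip": 0.0},{"dx": 0.0,"dy": 0.0,"dz": 0.005,"wx": 0.0,"wy": 0.0,"wz": 0.0,"grip": 0.0},{"dx": 0.0,"dy": 0.0,"dz": 0.0105,"wx": 0.0,"wy": 0.0,"wz": 0.0,"grip": 0.0},{"dx": 0.0,"dy": 0.0,"dz": 0.0105,"wx": 0.0,"wy": 0.0,"wz": 0.0,"grip": 0.0},{"dx": 0.0,"dy": 0.0,"dz": 0.0105,"wx": 0.0,"wy": 0.0,"wz": 0.0,"grip": 0.0}])

```text
t: 15.12
position: [512.8, -289.9, 42.2]
ee_rot: [3.137, -0.008, -0.001]
wrist_force: [-0.3, 1.6, 8.4]
finger_gap: 0.007
grip_force: 4.4
```

Run:
```python
from h import *
for i in range(4):
    o,c=pin('side'); s=manip.get_state();print(np.round(o,2),s['t'],s['position'],s['wrist_force'].round(2))
cv2.imwrite('pics/f.png',cv2.resize(c['color'][170:290,240:390,::-1],None,fx=4,fy=4,interpolation=cv2.INTER_CUBIC))
```

```text
[  15.12 -113.38   59.     81.  ] 15.1667 [ 512.85952879 -289.87091864   42.29941424] [-0.21  3.3   8.49]
[  15.17 -113.5    64.     80.56] 15.2167 [ 512.83055524 -289.85195194   42.29561471] [-1.76  2.24  8.13]
[  15.22 -113.25   64.     80.6 ] 15.2667 [ 512.80108916 -289.86294542   42.25354251] [-0.3   2.31  8.46]
[  15.27 -113.54   65.     81.07] 15.3167 [ 512.78359309 -289.85977873   42.2517979 ] [-1.27  2.77  8.15]
```

View pics/f.png

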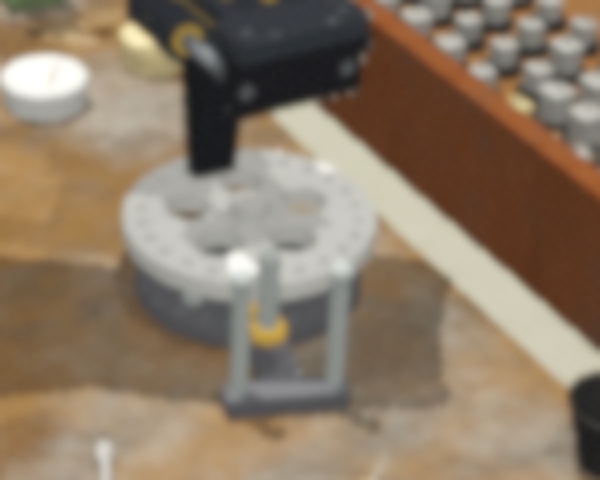

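The side view shows the finger pressed on the disc's rear and the pin standing between the two posts, at (268,265) against posts at (240,270) and (340,270). I'll press about 1 mm more for a firmer hold and check the offset.

Emit:
step_arm(moves=[{"dx": 0.0,"dy": 0.0,"dz": 0.0005,"wx": 0.0,"wy": 0.0,"wz": 0.0,"grip": 0.0},{"dx": 0.0,"dy": 0.0,"dz": 0.001,"wx": 0.0,"wy": 0.0,"wz": 0.0,"grip": 0.0},{"dx": 0.0,"dy": 0.0,"dz": 0.001,"wx": 0.0,"wy": 0.0,"wz": 0.0,"grip": 0.0},{"dx": 0.0,"dy": 0.0,"dz": 0.001,"wx": 0.0,"wy": 0.0,"wz": 0.0,"grip": 0.0}])

```text
t: 15.65
position: [513.0, -289.9, 41.7]
ee_rot: [3.137, -0.008, -0.001]
wrist_force: [-0.1, 3.5, 9.4]
finger_gap: 0.005
grip_force: 5.1
```

Run:
```python
from h import *
for n in('side','wrist','scene'):
    o,c=pin(n); ok=c['z_map']>0; P=toworld(c,np.c_[uu[ok],vv[ok]])
    def med(x,y,zl,zh,R=11):
        m=(np.hypot(P[:,0]-x,P[:,1]-y)<R)&(P[:,2]>zl)&(P[:,2]<zh); return (P[m,:2].min(0)+P[m,:2].max(0))/2 if m.sum()>3 else np.full(2,np.nan)
    A=med(460,-422,60,82);B=med(502,-437,60,82);p=med(480,-407,52,76,13)
    u=(B-A)/np.linalg.norm(B-A); print(n,A,B,p,'offset along post line from middle',(p-(A+B)/2)@u,np.linalg.norm(B-A),o[1])
s=manip.get_state();print(s['t'],s['position'],s['wrist_force'].round(2))
```

```text
side [ 457.41960125 -424.283008  ] [ 499.02157562 -437.2403407 ] [ 479.95653444 -407.6400936 ] offset along post line from middle -5.21824546592874 43.573119494517655 -113.70021582020031
wrist [nan nan] [nan nan] [ 482.02411993 -404.83965115] offset along post line from middle nan nan -111.94993269545725
scene [ 457.49236391 -420.34671806] [ 498.85054385 -433.83263074] [ 479.11319576 -404.49474754] offset along post line from middle -6.10933636535701 43.501366523212 -115.27295135626304
15.8 [ 513.0064642  -289.8146227    41.62975236] [-0.29  2.64 10.39]
```

```bash
python3 -c "
from bench import manip
print(manip.close_job())"
```

```text
the job is handed in; nothing more can be done
None
```

I flicked the pin to about 3.4 rad/s, let the disc run untouched for about 9 s, and braked it with the pin between the gate posts. The pin stopped about 6 mm short of the middle, and I handed in at about 16 s with the fingertip still pressing at about 10 N.

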